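Click the dryer's timer dial from off to run

TASK

Start the dryer: on the white control console, turn the largest of the three dials clockwise (seen from above) until it clicks over its detent into the next notch, one sixth of a turn on, then let go of it. Leave the two smaller dials as they are set.

Things in the scene. Friction and masses are not known exactly. Their poses are not given: they have to be found in the camera images.
- timer_grip (a point): Grip point of the largest of three dials, in a row (some 150 mm apart, any order) on a white console 50 mm high. White plate 88 mm wide, 10 high; grey skirt 64 wide, 8 high; on it a bar 61 long, 16 thick, 34 high, black pointer line on one half. The point: on the dial's vertical axis, 13 mm below the bar's top, 97 above the counter. Turns with the dial: x along the bar (pointer at -x), z up.
- timer (a joint): Angle of that dial, rad, growing clockwise from above. It rests in two notches, marked by black ticks on the plate: off at 0 (starts there) and run at 1.05, each also a hard stop. A sprung detent pushes back with up to 0.16 N m, fading to nothing half-way (0.52), then snaps the dial on into the run notch and holds it there.
- heat_pointer (a point): Pointer end of a smaller dial, to be left alone: skirt of 40 mm diameter, bar 38 x 12 x 26 mm high, on a fixed plate of 64 mm diameter with five ticks. The point is on the bar's top edge, 19 mm from that dial's axis towards its own -x; the dial turns freely with light friction.
- signal_pointer (a point): Pointer end of the other smaller dial, to be left alone: same sizes and same place of the point as the heat dial, with three ticks on its plate.

How it is judged (in metres and radians):
At the end, for the whole second after the job is handed in: The timer dial rests in its run notch, 60 degrees (within 10) clockwise from off, at rest and let go; the pointers of both smaller dials are within 5 mm (about 15 degrees) of where they were set (value of joint timer between 0.87 and 1.22 rad and velocity of joint timer between -0.1 and 0.1 rad/s and distance of each of heat_pointer, signal_pointer from where it was at the start of the episode below 0.005 m); the robot touches nothing.
It also fails if it takes over 30 s, if anything falls off the work surface, if the arm or the gripper's body presses on something with over 40 N, if the wrist force passes 120 N, or if a joint passes its speed limit or range.

ROBOT

A 6-joint arm with a two-finger parallel gripper is mounted at the origin on the work surface. World frame = base frame: x ahead of the robot, y to its left, z up, the work surface at z = 0. Lengths are in m, angles in degrees, forces in N, time in s.
With the tool pointing down it reaches from about 0.275 to 0.825 m from the base axis. Payload 4.9 kg.
Tool frame: the origin (TCP) lies at the very end of the fingers, on their centre line; the grasp point (between the pads) lies 19 mm behind it (bot.grip_point_offset is the distance from the TCP to the grasp point, in m); z points along the fingers, y is the direction in which the jaws open and shut (so a half turn about z gives the same grasp; the last joint's range is limited). The gripper opens to 85 mm and grips with 20 to 120 N. Pads are 22 mm wide; open, the fingers measure 114 mm over their backs; the gripper's body (76 mm by 85 mm) begins 54 mm behind the grasp point. The pads swing forward as they close: fully open they stand 13 mm farther back than shut.
Start: joints at [-79.137, 18.69, -11.035, 60.275, 0, 82.311], TCP at [0.175, -0.521, 0.231] pointing down, gripper open.
Joint ranges: [-152.03, 152.03], [-55.5, 102.48], [-74.3, 77.21], [-110.64, 120.58], [-84.22, 78.4], [-180, 180]. Speed limits (degrees/s): [147.25, 147.25, 180, 180, 180, 180].

INTERFACE

Orientations are given as [roll, pitch, yaw] about the fixed x, y, z axes, in that order (R = Rz(yaw) Ry(pitch) Rx(roll)).
In Python, from station import bot, imaging gives the robot as it stands. The module is installed in compiled form; this text tells all that it offers.
- The arm moves only by the shell command python3 -m jog 'ROWS' [FORCE]. ROWS is text: rows parted by semicolons, each of 7 numbers parted by spaces: the shift along the tool's x, y, z in mm, then the turn, a rotation vector about the tool's x, y, z in degrees, then the opening, from 0 (shut) to 1 (fully open). A call has 1 to 12 rows; each row shifts and turns the pose as measured when the row begins, along the tool's axes as they then stand; what a row does not reach is not made up. A row lasts 1/8 s, in which the tool goes at most 62.5 mm and 10.7 degrees, less where a joint would pass 70% of its speed; a pose out of reach is approached as far as the arm can. A call is refused whole if a number of a shift passes 62.5 or a number of a turn 10.7, either way. A call with a gripper value outside its range is refused whole. The fingers move at their own pace and stop on an object; FORCE is the grip in N (left out, the last holds). Time passes only in rows, so rows that do not move let the fingers close. It gives the time, the measured TCP pose, the force and the opening at its end, in the units of the state.
- bot.observe(): the state, without advancing time (a new reading comes with each control period).
- imaging.camera(name): name is "scene" or "side" or "wrist"; returns a dict with "frame" (480x640x3 uint8, red, green, blue), "fx", "fy", "cx", "cy" (pixels), "pose" (4x4, takes a point from camera to world coordinates); the wrist camera has in their place "T_tool_cam" (4x4, takes a point from camera to tool coordinates, whose origin is the TCP and whose axes are the flange's). Camera axes: x right, y down, z forward; pixel columns grow to the right and rows downward; lengths in m; the calibration is good to about 2 mm. A picture is of the moment at which its call begins: read the wrist's pose just before it. There is no depth.
- bot.job_done(): hands the job in, once; it reports no verdict.
The state is a dict: "time": time; "q": joint angles; "joint_vel": joint speeds; "effort": joint torques, N m; "tcp_pos": TCP position; "ee_rot": TCP orientation; "wrist_force": force on the tool from outside, world axes, zero at the start; "ft_torque": the same for the moment, N m; "gripper_width": finger opening in m.
Only numpy, scipy, OpenCV 4.12 (cv2) and the standard library are available. Lean on these libraries where they do the work, as an engineer would, in place of code of your own. Each camera call takes 0.05 s, during which the arm holds its last target.

## Working session

There is one attempt and no reset: what is moved stays moved. The work goes in short steps, Python scripts to look and compute and a shell command to move; the robot and the scene stay as the last step left them, time stands still between calls to the robot, and variables do not carry over. Pictures are saved under pics/ and viewed, and the job is handed in when it is done.

```bash
mkdir -p pics; python3 - <<'E'
from station import bot, imaging
import cv2,numpy as np
s=bot.observe();print(s)
for n in("scene","side","wrist"):
    c=imaging.camera(n);cv2.imwrite(f"pics/{n}0.png",c["frame"][:,:,::-1])
    print(n,c["fx"],c["fy"],c["cx"],c["cy"],np.round(c.get("pose",c.get("T_tool_cam")),4).tolist())
E
```

```text
{'time': 0.0, 'q': array([-7.91374597e+01,  1.87330058e+01, -1.10931977e+01,  6.02750349e+01,
        1.59125055e-03,  8.23108022e+01]), 'joint_vel': array([-0.07737728,  0.00211415, -0.0150967 ,  0.01143443, -0.01435815,
       -0.04024899]), 'effort': array([ 8.94758887e-04, -4.43403089e+01,  2.62439132e+01,  1.53828721e-02,
       -6.66057622e-05, -1.11717262e-05]), 'tcp_pos': array([ 0.17489306, -0.5208233 ,  0.23048609]), 'ee_rot': array([-1.79899885e+02, -1.51225683e-02,  1.85517234e+01]), 'wrist_force': array([ 0.47127578,  0.4655273 , -0.4509445 ]), 'ft_torque': array([0.09044168, 0.00054756, 0.05109635]), 'gripper_width': 0.0856313059059631}
scene 557.9572713764646 557.9572713764646 322.85103083280677 240.57858582473722 [[0.6363, 0.4243, -0.6443, 1.0533], [0.7714, -0.3629, 0.5228, -0.3478], [-0.012, -0.8296, -0.5582, 0.5669], [0.0, 0.0, 0.0, 1.0]]
side 621.8749732058828 621.8749732058828 325.43471648028424 238.21460155190746 [[0.8593, -0.3396, 0.3825, 0.2562], [-0.5114, -0.5545, 0.6565, -0.4823], [-0.0108, -0.7598, -0.6501, 0.6508], [0.0, 0.0, 0.0, 1.0]]
wrist 350.0440533591498 350.0440533591498 325.19604685244315 234.77230336725677 [[0.0006, -0.9561, -0.293, 0.0766], [1.0, 0.0006, 0.0004, -0.0002], [-0.0002, -0.293, 0.9561, -0.1425], [0.0, 0.0, 0.0, 1.0]]
```

View pics/scene0.png

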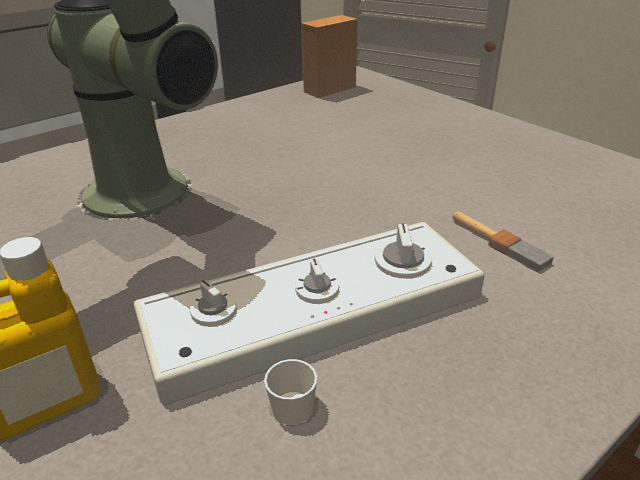

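View pics/side0.png

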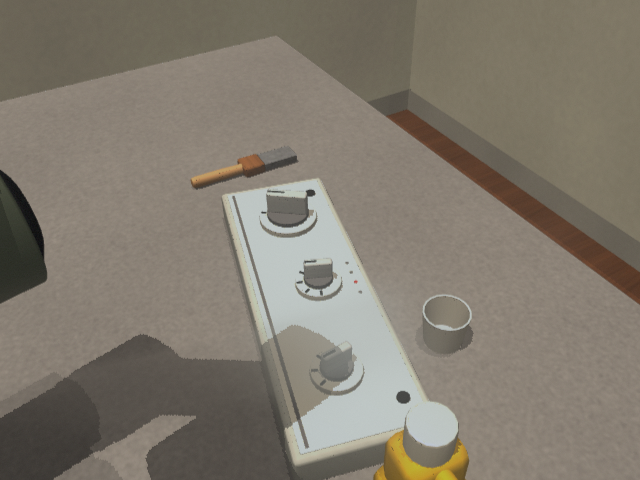

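View pics/wrist0.png

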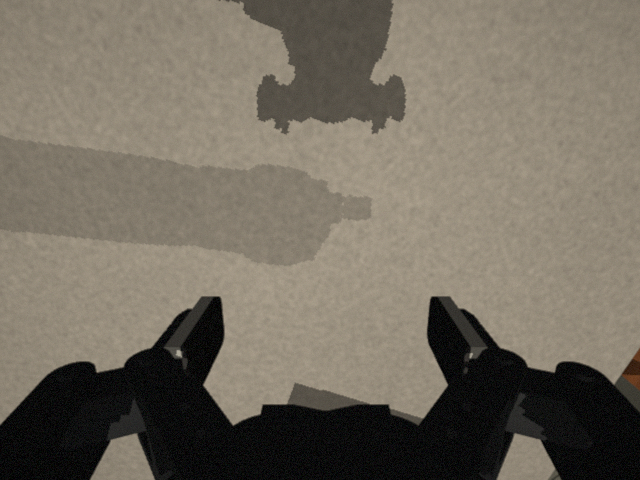

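The largest dial is at about (404,248) in scene and (288,213) in side. The small ones are at scene (317,282) and (212,303). I'll enlarge the large dial in both views.

```bash
python3 - <<'E'
import cv2,numpy as np
a=cv2.imread("pics/scene0.png")[210:285,365:445];b=cv2.imread("pics/side0.png")[175:245,250:330]
cv2.imwrite("pics/c1.png",cv2.resize(a,None,fx=8,fy=8,interpolation=2));cv2.imwrite("pics/c2.png",cv2.resize(b,None,fx=8,fy=8,interpolation=2))
E
```

```text
(no output)
```

View pics/c1.png

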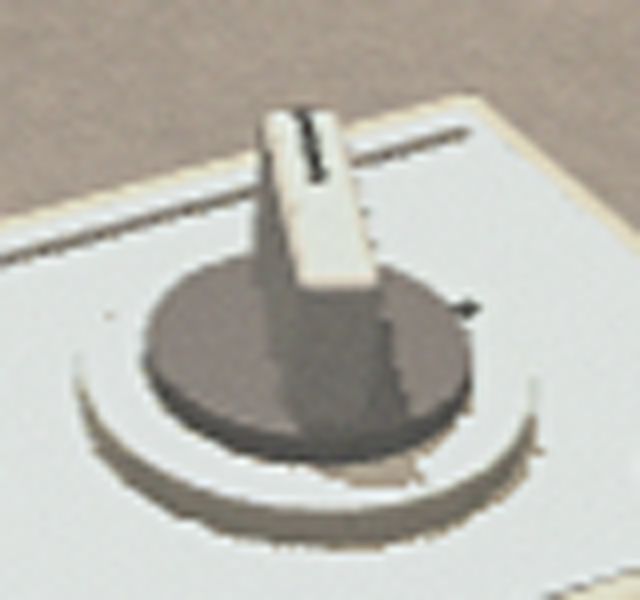

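View pics/c2.png

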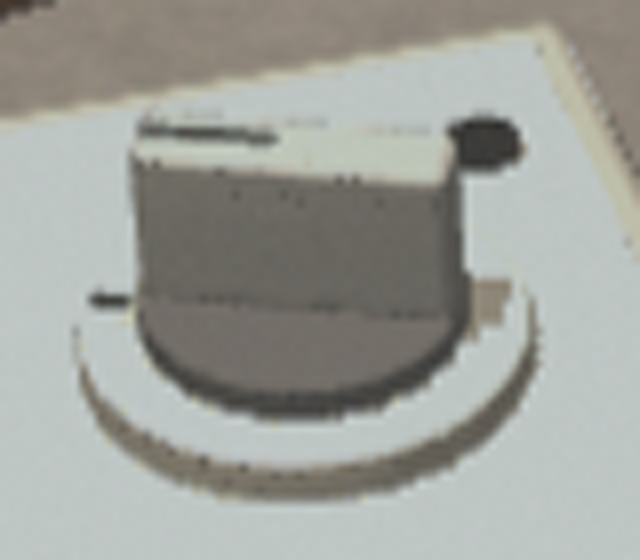

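```bash
cat > h.py <<'E'
from station import bot, imaging
import cv2,numpy as np
cam={}
def cams():
    for n in("scene","side"): cam[n]=imaging.camera(n)
    return cam
def ray(c,u,v):
    d=np.array([(u-c["cx"])/c["fx"],(v-c["cy"])/c["fy"],1]);P=c["pose"];return P[:3,3],P[:3,:3]@d
def tri(rs):
    A=0;b=0
    for o,d in rs:
        d=d/np.linalg.norm(d);M=np.eye(3)-np.outer(d,d);A=A+M;b=b+M@o
    p=np.linalg.solve(A,b);return p
def onz(r,z): o,d=r;return o+d*(z-o[2])/d[2]
E
python3 - <<'E'
from h import *
cams()
f=lambda p,o:((p[0]+.5)/8-.5+o[0],(p[1]+.5)/8-.5+o[1])
S=[(268,113),(332,110),(378,280),(300,285)];D=[(133,162),(140,118),(450,132),(445,185)]
ps=[]
for a,b in zip(S,D):
    r1=ray(cam["scene"],*f(a,(365,210)));r2=ray(cam["side"],*f(b,(250,175)))
    p=tri([r1,r2]);ps.append(p);print(p.round(4),onz(r1,.11).round(4),onz(r2,.11).round(4),onz(r1,.102).round(4),onz(r2,.102).round(4))
ps=np.array(ps);print(ps.mean(0))
x=(ps[2]+ps[3]-ps[0]-ps[1]);print(np.degrees(np.arctan2(x[1],x[0])),np.linalg.norm(x)/2)
# plate side, z=.06: plate extreme left/right
E
```

```text
[0.5561 0.2065 0.1006] [0.5651 0.1971 0.11  ] [0.5505 0.1927 0.11  ] [0.5566 0.2067 0.102 ] [0.5548 0.2027 0.102 ]
[0.5632 0.2173 0.1007] [0.5723 0.2072 0.11  ] [0.5577 0.2043 0.11  ] [0.5639 0.2169 0.102 ] [0.5621 0.2144 0.102 ]
[0.6097 0.1807 0.1016] [0.6176 0.1714 0.11  ] [0.6043 0.1705 0.11  ] [0.61   0.1804 0.102 ] [0.6094 0.1801 0.102 ]
[0.6014 0.1684 0.1011] [0.6096 0.1595 0.11  ] [0.5956 0.1568 0.11  ] [0.6018 0.1684 0.102 ] [0.6006 0.1663 0.102 ]
[0.58260989 0.1932131  0.10099847]
-39.09114253085516 0.059196088602500266
```

```bash
python3 - <<'E'
from h import *
cams()
print("cap",tri([ray(cam["scene"],24,250),ray(cam["side"],433,418)]))
# console top corners far/right end
print("console corner",tri([ray(cam["scene"],425,225),ray(cam["side"],320,180)]))
print("console corner",tri([ray(cam["scene"],482,272),ray(cam["side"],320,180)]))
print("small", onz(ray(cam["scene"],317,270),.094),onz(ray(cam["side"],318,262),.094),onz(ray(cam["scene"],211,289),.094),onz(ray(cam["side"],335,350),.094))
E
```

```text
cap [ 0.46636435 -0.28504183  0.22760517]
console corner [0.62734449 0.17610554 0.13284754]
console corner [0.68082785 0.26368974 0.04847191]
small [0.55941473 0.04159172 0.094     ] [0.55077321 0.04370654 0.094     ] [ 0.49967478 -0.09420604  0.094     ] [ 0.49303041 -0.09377946  0.094     ]
```

```bash
python3 -m jog '0 0 -8 0 0 -10.2 1;0 0 -8 0 0 -10.2 1;0 0 -8 0 0 -10.2 1;0 0 -8 0 0 -10.2 1;0 0 -8 0 0 -10.2 1;0 0 -8 0 0 -10.2 1;0 0 -8 0 0 -10.2 1;0 0 -8 0 0 -10.2 1;0 0 -8 0 0 -10.2 1;0 0 -8 0 0 -10.2 1;0 0 -8 0 0 -10.2 1;0 0 -8 0 0 -10.2 1'
cat >> h.py <<'E'
from scipy.spatial.transform import Rotation as Ro
def delta(x,y,z,yaw):
    s=bot.observe();R=Ro.from_euler('xyz',s["ee_rot"],degrees=True)
    G=Ro.from_euler('xyz',[180,0,yaw],degrees=True)
    print("shift mm",(R.inv().apply(np.array([x,y,z])-s["tcp_pos"])*1e3).round(1),"turn",(R.inv()*G).as_rotvec(degrees=True).round(2),"pose",s["tcp_pos"].round(4),s["ee_rot"].round(2),"q",s["q"].round(1),"t",s["time"],"F",s["wrist_force"].round(1),"w",s["gripper_width"])
E
python3 -c "
from h import *
delta(.583,.193,.30,141)"
```

```text
time: 1.85
tcp_pos: [0.1748, -0.5203, 0.3288]
ee_rot: [179.9, -0.1, 145.1]
wrist_force: [0.3, -0.1, 0.4]
gripper_width: 0.0854
shift mm [ 73.9 818.4  31. ] turn [ 0.14 -0.15  4.05] pose [ 0.1748 -0.5203  0.3288] [ 1.7986e+02 -1.5000e-01  1.4505e+02] q [-79.1  16.2  -0.2  73.7   0.  -44.2] t 1.85 F [ 0.3 -0.1  0.4] w 0.08539984019549761
```

```bash
python3 -m jog '5 40 0 0 0 0.3 1;5 58 0 0 0 0.3 1;5 58 0 0 0 0.3 1;5 58 0 0 0 0.3 1;5 58 0 0 0 0.3 1;5 58 0 0 0 0.3 1;5 58 0 0 0 0.3 1;5 58 0 0 0 0.3 1;5 58 0 0 0 0.3 1;5 58 0 0 0 0.3 1;5 58 0 0 0 0.3 1;5 40 0 0 0 0.3 1'
python3 -c "
from h import *
delta(.583,.193,.22,141)"
```

```text
time: 3.35
tcp_pos: [0.5311, 0.0587, 0.3314]
ee_rot: [179.8, 0.4, 141.0]
wrist_force: [0.2, -0.4, -0.2]
gripper_width: 0.0852
shift mm [ 45.  136.7 111.5] turn [ 0.16  0.38 -0.02] pose [0.5311 0.0587 0.3314] [179.84   0.38 140.98] q [-1.6 14.1 -2.7 72.8 -0.1 37.5] t 3.35 F [ 0.2 -0.4 -0.2] w 0.08522773723074437
```

```bash
python3 -m jog '15 45 35 0 0.1 0 1;15 45 35 0 0.1 0 1;15 46 36 0.1 0.1 0 1;0 0 0 0 0 0 1'
python3 - <<'E'
from h import *
delta(.583,.193,.12,141)
c=imaging.camera("wrist");cv2.imwrite("pics/w1.png",c["frame"][:,:,::-1])
E
```

```text
time: 3.85
tcp_pos: [0.5856, 0.1998, 0.2222]
ee_rot: [179.9, 0.2, 141.2]
wrist_force: [-0.2, -0.5, -0.6]
gripper_width: 0.0855
shift mm [ -1.8  -7.1 102.2] turn [0.12 0.22 0.21] pose [0.5856 0.1998 0.2222] [179.88   0.22 141.21] q [12.1 26.2 -1.1 62.5 -0.1 50.8] t 3.85 F [-0.2 -0.5 -0.6] w 0.08548038817961975
```

View pics/w1.png

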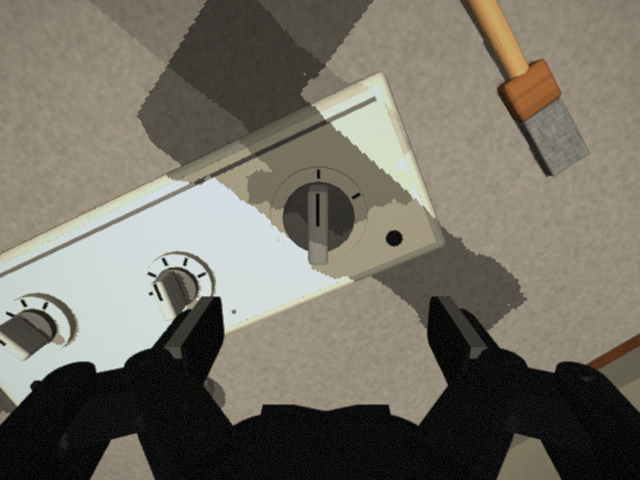

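The wrist view shows the bar from about (317,185) to (318,264), nearly aligned with the tool's x axis. The off tick is at (318,173) and the run tick is clockwise of it at (357,195). I'll enlarge this to measure it.

```bash
python3 - <<'E'
import cv2
a=cv2.imread("pics/w1.png")[160:285,265:375]
cv2.imwrite("pics/c3.png",cv2.resize(a,None,fx=4.8,fy=4.8,interpolation=2))
E
```

```text
(no output)
```

View pics/c3.png

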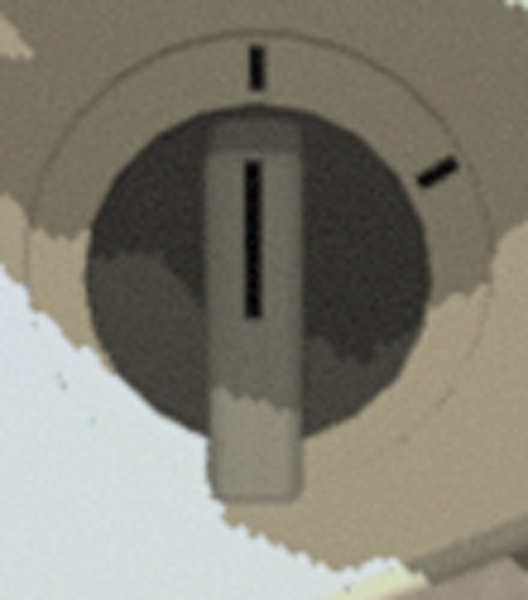

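```bash
python3 - <<'E'
from h import *
s=bot.observe();c=imaging.camera("wrist")
T=np.eye(4);T[:3,:3]=Ro.from_euler('xyz',s["ee_rot"],degrees=True).as_matrix();T[:3,3]=s["tcp_pos"]
c["pose"]=T@c["T_tool_cam"]
f=lambda x,y:(265+(x+.5)/4.8-.5,160+(y+.5)/4.8-.5)
for z in(.098,.102,.110):
    a=onz(ray(c,*f(254.5,150)),z);b=onz(ray(c,*f(256,498)),z);l=onz(ray(c,*f(209,320)),z);r=onz(ray(c,*f(301,320)),z)
    d=a-b;print(z,a.round(4),b.round(4),((a+b)/2).round(4),"len",np.linalg.norm(d),"w",np.linalg.norm(l-r),"yaw",np.degrees(np.arctan2(d[1],d[0])))
l=onz(ray(c,*f(88,272)),.068);r=onz(ray(c,*f(430,272)),.068);print("skirt",(l+r)/2,np.linalg.norm(l-r))
E
```

```text
0.098 [0.5633 0.2121 0.098 ] [0.6102 0.1742 0.098 ] [0.5868 0.1932 0.098 ] len 0.06026568320838083 w 0.015275610633265536 yaw 141.03203339154717
0.102 [0.5628 0.2126 0.102 ] [0.609  0.1753 0.102 ] [0.5859 0.194  0.102 ] len 0.05936695321569222 w 0.015047808529284088 yaw 141.0320333915473
0.11 [0.5618 0.2137 0.11  ] [0.6065 0.1775 0.11  ] [0.5842 0.1956 0.11  ] len 0.05756949323031482 w 0.014592204321321077 yaw 141.0320333915472
skirt [0.58522209 0.1947149  0.068     ] 0.06258050424742925
```

```bash
python3 -c "
from h import *
delta(.585,.194,.12,141)"
python3 -m jog '-1 -5 35 0 0.2 0.2 1;0 0 35 0 0 0 1;0 0 30 0 0 0 0.6;0 0 0 0 0 0 0.6' 30
python3 -c "
from h import *
delta(.585,.194,.076,141)"
```

```text
shift mm [-1.000e-01 -4.400e+00  1.058e+02] turn [0.3  0.43 0.03] pose [0.5867 0.1975 0.2258] [179.7    0.43 141.03] q [11.8 25.9 -1.  62.6 -0.1 50.8] t 3.95 F [ 0.4 -0.2  0.3] w 0.08537267152635661
time: 4.45
tcp_pos: [0.5895, 0.1883, 0.1318]
ee_rot: [179.2, 0.7, 140.4]
wrist_force: [-0.4, -0.1, 0.3]
gripper_width: 0.0523
shift mm [ 7.8  0.8 55.7] turn [ 0.79  0.74 -0.56] pose [0.5895 0.1883 0.1318] [179.21   0.74 140.44] q [10.9 29.5 -9.5 49.9 -0.1 50.5] t 4.45 F [-0.4 -0.1  0.3] w 0.052284724679705755
```

```bash
python3 -m jog '8 1 20 0.8 0.7 -0.5 0.6;0 0 15 0 0 0 0.6;0 0 0 0 0 0 0.6' 30
python3 -c "
from h import *
delta(.585,.194,.076,141)"
```

```text
time: 4.82
tcp_pos: [0.5868, 0.1939, 0.0991]
ee_rot: [179.8, 0.2, 140.9]
wrist_force: [-0.4, 0.1, -0.0]
gripper_width: 0.0515
shift mm [ 1.5 -1.1 23.1] turn [ 0.22  0.24 -0.13] pose [0.5868 0.1939 0.0991] [179.78   0.24 140.87] q [ 11.5  31.9 -10.8  47.   -0.   50.6] t 4.825 F [-0.4  0.1 -0. ] w 0.05150225640046489
```

```bash
python3 -m jog '1.5 -1 12 0.2 0.2 0 0.6;0 0 10 0 0 0 0.6;0 0 0 0 0 0 0.6' 30
python3 - <<'E'
from h import *
delta(.585,.194,.076,141)
c=imaging.camera("wrist");cv2.imwrite("pics/w2.png",c["frame"][:,:,::-1])
c=imaging.camera("side");cv2.imwrite("pics/s2.png",cv2.resize(c["frame"][120:320,190:390,::-1],None,fx=3,fy=3))
E
```

```text
time: 5.2
tcp_pos: [0.5854, 0.1943, 0.0762]
ee_rot: [180.0, 0.1, 140.9]
wrist_force: [-0.3, 0.4, 0.5]
gripper_width: 0.0514
shift mm [ 0.1 -0.5  0.2] turn [ 0.05  0.07 -0.11] pose [0.5854 0.1943 0.0762] [1.7995e+02 7.0000e-02 1.4089e+02] q [ 11.5  33.3 -12.   44.5  -0.   50.6] t 5.2 F [-0.3  0.4  0.5] w 0.051355757710052664
```

View pics/w2.png

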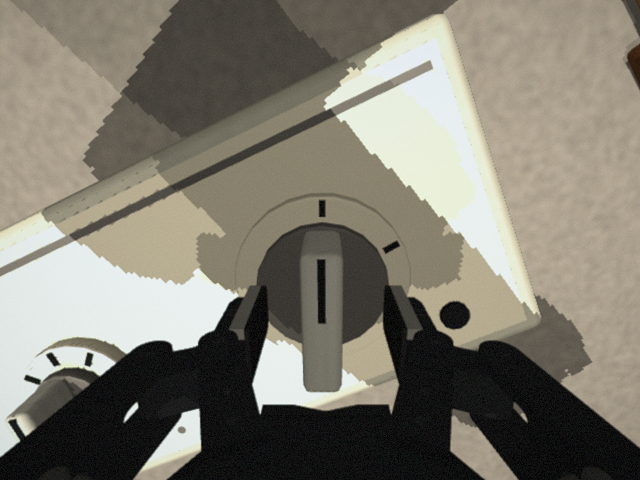

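View pics/s2.png

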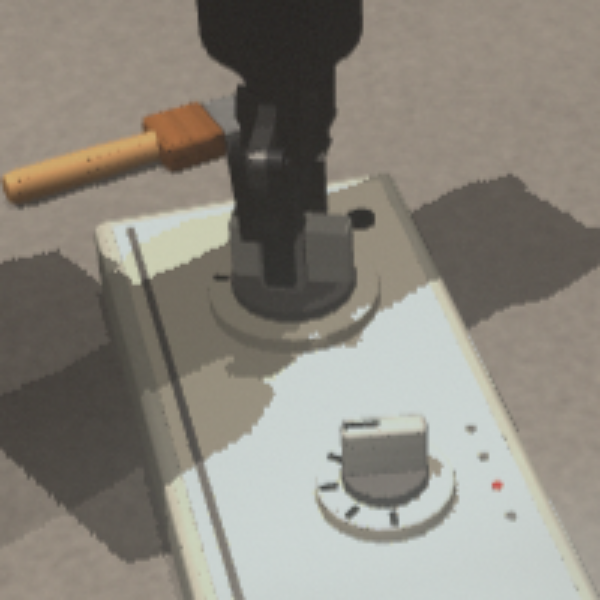

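The jaws straddle the bar with clear gaps, and the bar (x≈321) is centred between the pads (256–396). Closing.

```bash
python3 -m jog '0 0 0 0 0 0 0.3;0 0 0 0 0 0 0.1;0 0 0 0 0 0 0;0 0 0 0 0 0 0;0 0 0 0 0 0 0' 50
python3 -c "
from h import *
delta(.585,.194,.076,81)"
```

```text
time: 5.92
tcp_pos: [0.5851, 0.1929, 0.078]
ee_rot: [-179.9, 0.2, 140.9]
wrist_force: [-0.8, -1.0, 0.2]
gripper_width: 0.015
shift mm [0.8 0.8 1.9] turn [2.000e-02 2.200e-01 5.989e+01] pose [0.5851 0.1929 0.078 ] [-179.91    0.19  140.89] q [ 11.5  33.2 -12.   44.7  -0.2  50.6] t 5.925 F [-0.8 -1.   0.2] w 0.014998936807908102
```

Gripped (width 15 mm) with low forces. Now turning clockwise, which is + about tool z.

```bash
python3 -m jog '0 0 0 0 0 8 0;0 0 0 0 0 8 0;0 0 0 0 0 8 0;0 0 0 0 0 8 0;0 0 0 0 0 0 0'
python3 -c "
from h import *
delta(.585,.194,.077,81);print(bot.observe()['ft_torque'])"
```

```text
time: 6.55
tcp_pos: [0.5842, 0.1922, 0.0779]
ee_rot: [-179.9, 0.3, 107.9]
wrist_force: [-1.5, -0.0, -0.0]
gripper_width: 0.0153
shift mm [1.5 1.3 0.9] turn [-0.03  0.3  26.93] pose [0.5842 0.1922 0.0779] [-179.9     0.28  107.93] q [ 11.5  33.2 -12.   44.8  -0.3  83.5] t 6.55 F [-1.5 -0.  -0. ] w 0.01528599377741586
[-0.10453485  0.00240957 -0.0956903 ]
```

```bash
python3 -m jog '0.3 0.3 0 0 0 8 0;0.3 0.3 0 0 0 8 0;0 0 0 0 0 8 0;0 0 0 0 0 2 0;0 0 0 0 0 0 0;0 0 0 0 0 0 0'
python3 - <<'E'
from h import *
delta(.585,.194,.077,81);print(bot.observe()['ft_torque'])
c=imaging.camera("wrist");cv2.imwrite("pics/w3.png",c["frame"][:,:,::-1])
E
```

```text
time: 7.3
tcp_pos: [0.5834, 0.1921, 0.0779]
ee_rot: [-179.9, 0.4, 81.8]
wrist_force: [-0.5, -1.2, -0.0]
gripper_width: 0.0153
shift mm [2.2 1.3 0.9] turn [-0.09  0.42  0.83] pose [0.5834 0.1921 0.0779] [-179.91    0.41   81.83] q [ 11.5  33.2 -12.   45.   -0.4 109.7] t 7.3 F [-0.5 -1.2 -0. ] w 0.01529916703985436
[-0.11677888  0.17289425 -0.14958183]
```

View pics/w3.png

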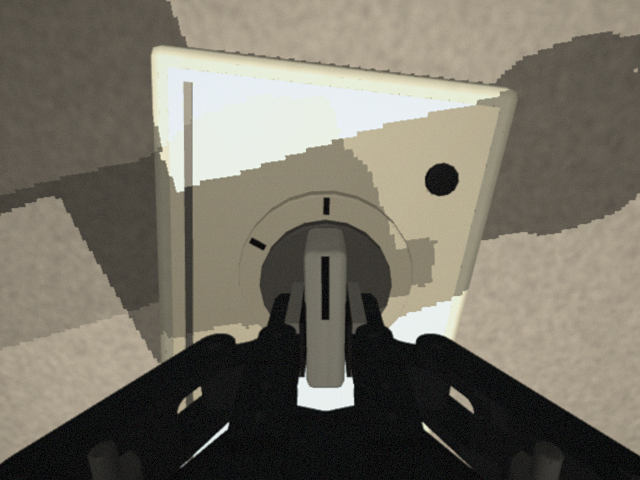

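The pointer line (325,290) now aims at the run tick (326,206), and the off tick is back at (257,244). Releasing and backing straight up.

```bash
python3 -m jog '0 0 0 0 0 0 0.3;0 0 0 0 0 0 0.6;0 0 0 0 0 0 0.6;0 0 -10 0 0 0 0.6;0 0 -20 0 0 0 0.6;0 0 -30 0 0 0 0.6;0 0 -40 0 0 0 0.6;0 0 -30 0 0 0 0.6;0 0 0 0 0 0 0.6'
python3 - <<'E'
from h import *
delta(.585,.194,.077,81)
for n in("wrist","scene","side"):
    c=imaging.camera(n);cv2.imwrite(f"pics/{n}4.png",c["frame"][:,:,::-1])
rows=[]
for n,(y0,y1,x0,x1) in dict(scene=(215,335,175,455),side=(170,400,230,400)).items():
    a=cv2.imread(f"pics/{n}0.png")[y0:y1,x0:x1];b=cv2.imread(f"pics/{n}4.png")[y0:y1,x0:x1]
    o=np.vstack([a,b]) if n=="scene" else np.hstack([a,b])
    cv2.imwrite(f"pics/cmp_{n}.png",cv2.resize(o,None,fx=2.3,fy=2.3,interpolation=2))
E
```

```text
time: 8.48
tcp_pos: [0.5852, 0.1939, 0.2157]
ee_rot: [179.8, 0.3, 82.0]
wrist_force: [-0.5, 0.5, 1.1]
gripper_width: 0.0515
shift mm [  0.7  -0.6 138.7] turn [0.17 0.26 1.  ] pose [0.5852 0.1939 0.2157] [179.83   0.26  82.  ] q [ 11.6  26.3  -1.9  61.8  -0.3 109.6] t 8.475 F [-0.5  0.5  1.1] w 0.05149770397375273
```

View pics/wrist4.png

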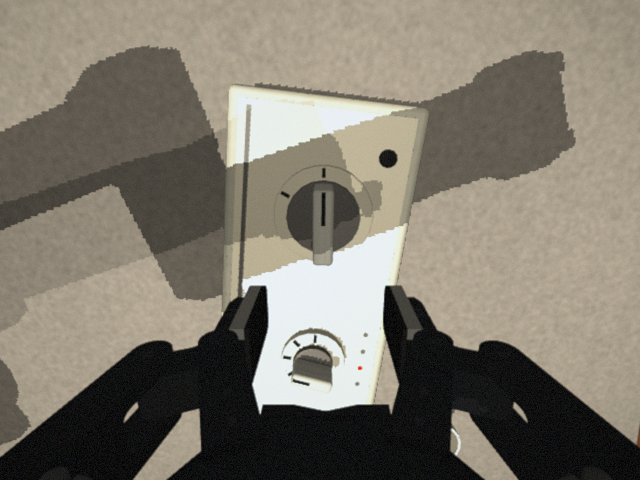

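View pics/cmp_scene.png

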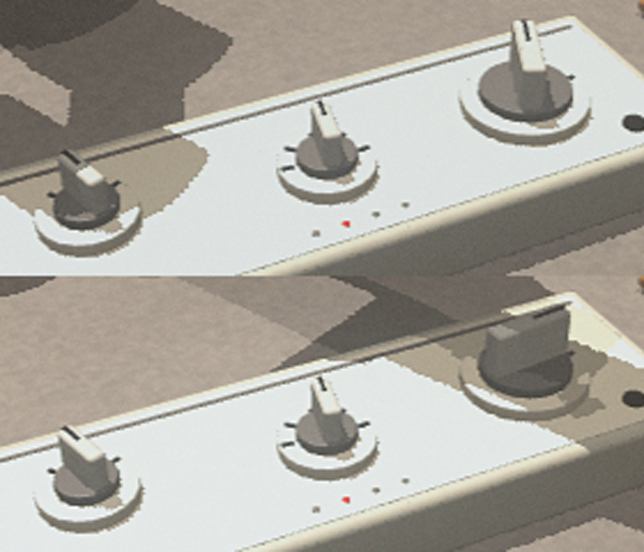

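View pics/cmp_side.png

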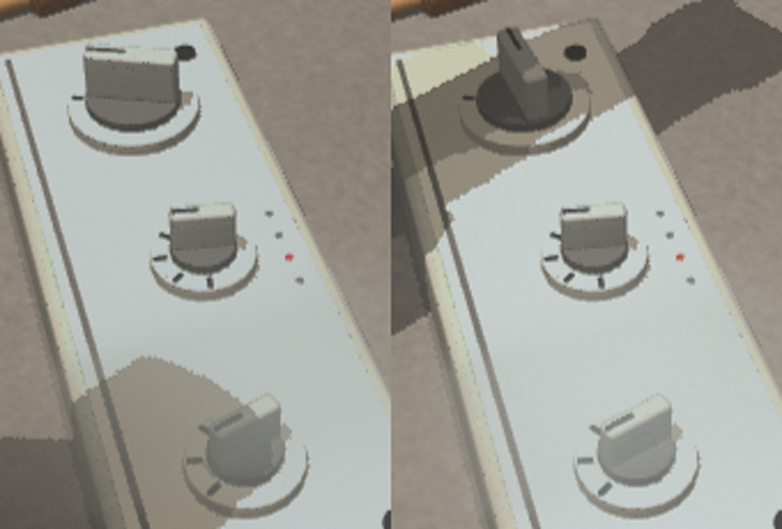

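The timer points at the run tick (wrist view: pointer at (323,208), tick at (323,172)). Both small dials look the same as before, and the gripper is well clear. Handing in.

```bash
python3 -c "
from station import bot
print(bot.job_done())"
```

```text
the job is handed in; nothing more can be done
None
```

I turned the largest dial (the timer) clockwise by about 59° into its run notch, released it, and handed the job in at about 8.6 s. I gripped its bar at 50 N to turn it, then raised the open gripper about 138 mm clear.

**Timer dial:** After release, the wrist camera showed the pointer line on the run tick. The wrist force was near zero. The joint angle can't be read directly, so this rests on the picture and the tool's measured turn.

**Smaller dials:** Before-and-after crops from the scene and side cameras show both unchanged by eye. I did not measure their pointer positions.

**Disagreement in the dimensions:** The task puts the grip point 97 mm above the counter and 13 mm below the bar's top, which means a top at 110 mm. The listed part heights add up to 102 mm and the cameras measured about 101 mm. I used 102 mm and the grasp held without trouble.

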